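Load, close and start the deburring tumbler

TASK

Set all the loose steel nuts and collars from the bench on the tumbler's loading tray, then lift the tray by its bar until they have all slid into the tub, and lower the tray level again. Shut the lid fully and then swing the clamp right down on it; only after that press the roller lever of the switch just until it clicks, well short of its stop, hold it a moment and let it go. Leave the tape measure, the masking tape and the marker where they are.

Things in the scene. Friction and masses are not known exactly. Their poses are not given: they have to be found in the camera images.
- nut_1_mid (a point): plain steel hexagon nut, 36 mm across flats (41.6 mm across corners), 24 mm high, 24 mm bore, lying flat, about 0.11 kg; this point is its centre, half-way up; its z runs along the bore, its x points square to one of its flats (further flats every 60 degrees). None when absent
- nut_2_mid (a point): plain steel hexagon nut, 36 mm across flats (41.6 mm across corners), 24 mm high, 24 mm bore, lying flat, about 0.11 kg; this point is its centre, half-way up; its z runs along the bore, its x points square to one of its flats (further flats every 60 degrees). None when absent
- nut_3_mid (a point): plain steel hexagon nut, 36 mm across flats (41.6 mm across corners), 24 mm high, 24 mm bore, lying flat, about 0.11 kg; this point is its centre, half-way up; its z runs along the bore, its x points square to one of its flats (further flats every 60 degrees). None when absent
- collar_1_mid (a point): plain steel round shaft collar, 40 mm outer diameter, 24 mm high, 20 mm bore, lying flat, about 0.12 kg; this point is its centre, half-way up; z along the bore. None when absent
- collar_2_mid (a point): plain steel round shaft collar, 40 mm outer diameter, 24 mm high, 20 mm bore, lying flat, about 0.12 kg; this point is its centre, half-way up; z along the bore. None when absent
- tub_floor (a point): centre of the inner floor of the tumbler's tub, a fixed grey open box 170 mm (x) by 200 mm (y) outside, 160 x 190 mm inside, 62 mm deep; floor 23 mm, rim 85 mm above the bench. The axes are the tumbler's: x from the clamp side (nearest the robot) to the shaker motor's side, y from the lid's hinge to the loading tray, z up
- tray_mid (a point): centre of the loading tray's floor (moves with it): aluminium tray hinged on the tub's +y wall, open edge flush with that wall's inside; level at rest, floor 89 mm above the bench. Clear floor 120 mm (x) by 170 mm (y, away from the tub); walls 16 mm high at both sides and the outer end, open to the tub. Pieces slide off when it is tipped past about 35 degrees
- tray_bar (a point): middle of the tray's lifting bar, a round steel bar 10 mm thick and 80 mm long, along x, 31 mm clear of the outside of the tray's outer end wall and 97 mm above the bench at rest. It lies 208 mm outward of the tray's hinge line and 8 mm above it
- tray (a joint): tip angle of the tray about its hinge line (along x, at the tray's open edge, at floor level, 92 mm from the tub's middle): 0 level, grows as the bar end is raised, stop at 1.05 rad. The tray (0.3 kg) falls back when let go
- lid (a joint): lid angle: 0 shut on the rim, grows as it opens; starts 1.0 to 1.3 rad open. A stiff hinge (0.28 N m friction, about 0.2 kg lid) keeps it where it is left; it can be pushed shut on its outer face
- lid_hinge (a point): middle of the lid's hinge line (along the tumbler's x, on the tub's -y rim, away from the tray, at the lid's underside). The lid is 188 mm long from the hinge, 170 mm wide, 8 mm thick; at angle a it points from the hinge to (0, cos a, sin a) in tumbler axes. A black knob (26 mm wide, 26 mm high) stands on its outer face 100 mm from the hinge, 20 mm to the +x side of the middle
- lid_push (a point): a free spot on the lid's outer face, 150 mm from the hinge and 35 mm to the +x side of the middle (moves with the lid)
- clamp (a joint): angle of the clamp arm: 0 down on the shut lid, grows as it swings up and back towards the robot; starts 1.5 to 1.9 rad open; stop at 2.0; 0.07 N m friction keeps it where it is left
- clamp_pivot (a point): the clamp's pivot, between two cheeks at the middle of the tub's near wall (axis along the tumbler's y), 94 mm above the bench. The arm (16 mm wide, 9 mm thick) points from it to (cos a, 0, sin a) in tumbler axes at angle a
- clamp_bar (a point): middle of the black cross bar at the end of the clamp arm, 14 mm thick, 60 mm long along the tumbler's y, 78 mm from the pivot (moves with the arm)
- switch_lever (a joint): angle by which the lever of the roller lever microswitch is pressed down: 0 at rest; it clicks at 0.15 rad (roller 8 mm down, about 3 N); beyond 0.33 rad (roller 17.5 mm down, about 5 N) it is overtravelled; stop at 0.42. A spring returns it
- roller_top (a point): highest point of the switch's roller (14 mm diameter, 12 mm wide) at the end of a 55 mm lever that slopes up from its hinge; 100 mm above the bench at rest (moves with the lever). The switch sits on a fixed stand, 90 x 50 mm foot, black housing whose top is 70 mm above the bench; x points from roller to lever hinge along the housing
- tape_measure: yellow tape measure, 34 x 73 x 68 mm, standing on the bench; origin at the centre of its underside; not part of the job
- tape_masking: roll of tan masking tape, 84 mm across, 24 mm high; origin at the centre of its underside; not part of the job
- marker: paint marker, 17 x 132 x 16 mm, lying along its y; origin at the centre of its underside; not part of the job

How it is judged:
By the outcome, as a careful person would: the job done as asked, in the order asked, and still so for the second after the job is handed in, with the robot touching nothing.
Of nut_1, nut_2, nut_3, collar_1, collar_2 only 2 to 4 are there at a start; the rules pass over those that are not, and their reading is None.
At some moment in a run one of nut_1, nut_2, nut_3, collar_1, collar_2 may be knocked a few centimetres aside while the robot is not near it.
Once in a run the grip may slacken for a moment while it holds something.
It also fails if it takes over 210 s, if anything falls off the work surface, if the arm or the gripper's body presses on something with over 40 N, if the wrist force passes 120 N, or if a joint passes its speed limit or range.

ROBOT

A 6-joint arm with a two-finger parallel gripper is mounted at the origin on a cart in front of the work surface, level with it; the furniture and walls round the work are solid. World frame = base frame: x ahead of the robot, y to its left, z up, the work surface at z = 0. Lengths are in m, angles in rad, forces in N, time in s.
With the tool pointing down it reaches from about 0.325 to 0.775 m from the base axis. Payload 5.5 kg.
Tool frame: the origin (TCP) lies at the very end of the fingers, on their centre line; the grasp point (between the pads) lies env.grip_depth behind it (env.grip_depth is the distance from the TCP to the grasp point, in m); z points along the fingers, y is the line along which they close (so a half turn about z gives the same grasp; the last joint's range is limited). The gripper opens to 88 mm and grips with 3 to 60 N. Pads are 20 mm wide; open, the fingers measure 115 mm over their backs; the gripper's body (75 mm by 178 mm) begins 61 mm behind the grasp point.
Start: joints at [1.203, 0.091, 1.231, -0, 1.82, -0.057], TCP at [0.183, 0.571, 0.223] pointing down, gripper open.
Joint ranges: [-2.87, 2.87], [-0.86, 2.18], [0.17, 2.46], [-1.51, 4.65], [0.06, 2.69], [-2.65, 2.65]. Speed limits (rad/s): [2.57, 2.57, 3.01, 3.14, 3.14, 3.14].

INTERFACE

Orientations are given as a rotation vector (axis times angle).
In Python, from workcell import status, read_camera, env gives the robot as it stands. The module is installed in compiled form; this text tells all that it offers.
- The arm moves only by the shell command python3 -m pendant 'ROWS' [FORCE]. ROWS is JSON, a list that holds one entry, the list of rows, each a list of 7 numbers: the shift along the tool's x, y, z in cm, then the turn, a rotation vector about the tool's x, y, z in degrees, then the gripper's target within -1 to 1 (shut at 1, half-way at 0, fully open at -1). A call has 1 to 8 rows; each row is the pose to reach, as a shift and turn from the pose commanded when the call began, along the tool's axes at that moment; what a row does not reach only later rows make up. A row lasts 1/10 s, in which the tool goes at most 50 mm and 8.59 degrees, less where a joint would pass 70% of its speed; a pose out of reach is approached as far as the arm can. A call with a gripper value outside its range is refused whole. The fingers move at their own pace and stop on an object; FORCE is the grip in N (left out, the last holds). Time passes only in rows, so rows that repeat a pose let the fingers close. It gives the time, the measured TCP pose, the force, the opening and the grip force at its end, in the units of the state.
- status.sense(): the state, without advancing time (a new reading comes with each control period).
- read_camera(name): name is "scene" or "side" or "wrist"; returns a dict with "img" (480x640x3 uint8, red, green, blue), "depth" (480x640 float32, m along the optical axis (not along the pixel's ray), 0 where there is no reading), "fx", "fy", "cx", "cy" (pixels), "distortion" ([k1, k2, p1, p2, k3] as OpenCV has them; the pictures are not rectified), "R" (3x3) and "t" (3): a world point X has camera coordinates R X + t. Camera axes: x right, y down, z forward; pixel columns grow to the right and rows downward; lengths in m; the calibration is good to about 2 mm. A picture is of the moment at which its call begins.
- env.finish_job(): hands the job in; it is judged then, once.
The state is a dict: "time": time; "joints": joint angles; "joint_velocities": joint speeds; "effort": joint torques, N m; "eef_pos": TCP position; "orientation": TCP orientation; "wrist_force": force on the tool from outside, world axes, zero at the start; "moment": the same for the moment, N m; "opening": finger opening in m; "gripper_force": force on a finger pad.
Only numpy, scipy, OpenCV 4.12 (cv2) and the standard library are available. Lean on these libraries where they do the work, as an engineer would, in place of code of your own. Each camera call takes 0.05 s, during which the arm holds its last target. There are 200 camera calls.

## Working session

There is one attempt and no reset: what is moved stays moved. The work goes in short steps, Python scripts to look and compute and a shell command to move; the robot and the scene stay as the last step left them, time stands still between calls to the robot, and variables do not carry over. Pictures are saved under pics/ and viewed, at most 14 in all, crops included, and the job is handed in when it is done.

```bash
mkdir -p pics; cat > h.py <<'E'
import numpy as np, cv2
from workcell import status, read_camera, env
from scipy.spatial.transform import Rotation as Ro
def K(c): return np.array([[c['fx'],0,c['cx']],[0,c['fy'],c['cy']],[0,0,1]])
def ray(c,uv):
    p=cv2.undistortPoints(np.array(uv,float).reshape(-1,1,2),K(c),np.array(c['distortion'],float)).reshape(-1,2)
    d=np.c_[p,np.ones(len(p))]; R=np.array(c['R']);t=np.array(c['t'])
    return -R.T@t,(d@R)
def onplane(c,uv,z):
    o,d=ray(c,uv); return o+d*((z-o[2])/d[:,2])[:,None]
def cloud(c):
    v,u=np.mgrid[0:480,0:640]; o,d=ray(c,np.c_[u.ravel(),v.ravel()])
    return (o+d*c['depth'].reshape(-1,1)).reshape(480,640,3)
def proj(c,X):
    R=np.array(c['R']);t=np.array(c['t'])
    return cv2.projectPoints(np.array(X,float).reshape(-1,1,3),cv2.Rodrigues(R)[0],t,K(c),np.array(c['distortion'],float))[0].reshape(-1,2)
def save(c,n): cv2.imwrite('pics/'+n,c['img'][:,:,::-1])
def rel(p,s=None):
    "world point -> shift in tool axes, cm"
    s=s or status.sense(); R=Ro.from_rotvec(s['orientation']).as_matrix()
    return np.round(100*R.T@(np.array(p)-s['eef_pos']),2)
E
python3 - <<'E'
from h import *
import pickle
for n in('scene','side','wrist'):
    c=read_camera(n); save(c,n+'0.png'); pickle.dump(c,open(n+'0.pkl','wb')); print(n,-np.array(c['R']).T@c['t'],np.array(c['R'])[2])
print(status.sense(),env.grip_depth)
E
```

```text
scene [-0.30969952 -0.75110188  0.82290015] [ 0.63717516  0.55533902 -0.53442154]
side [0.31076362 0.79675477 0.72283279] [ 0.20108008 -0.77709396 -0.59639901]
wrist [0.11727976 0.59247427 0.38441755] [ 0.24572342 -0.07970542 -0.96605748]
{'time': 0.15, 'joints': array([ 1.20329099e+00,  9.16904715e-02,  1.23161208e+00,  1.09750015e-05,
        1.81979582e+00, -5.66793782e-02]), 'joint_velocities': array([-1.28537075e-03, -2.41117943e-03, -2.86408148e-03,  2.19888439e-03,
       -5.28394245e-04,  7.85201249e-05]), 'effort': array([ 1.96264467e-03, -4.47049141e+01, -4.06905019e+01,  6.99035218e-02,
        2.75691412e-02, -1.06706170e-04]), 'eef_pos': array([0.18341245, 0.57104278, 0.22176231]), 'orientation': array([-4.86226214e-01, -3.10340561e+00,  2.30841500e-03]), 'wrist_force': array([-0.17890247, -0.60852183, -0.32393477]), 'moment': array([0.02667206, 0.0171177 , 0.01745462]), 'gripper_force': 0.0, 'opening': 0.08824508963343085} 0.0187
```

View pics/scene0.png

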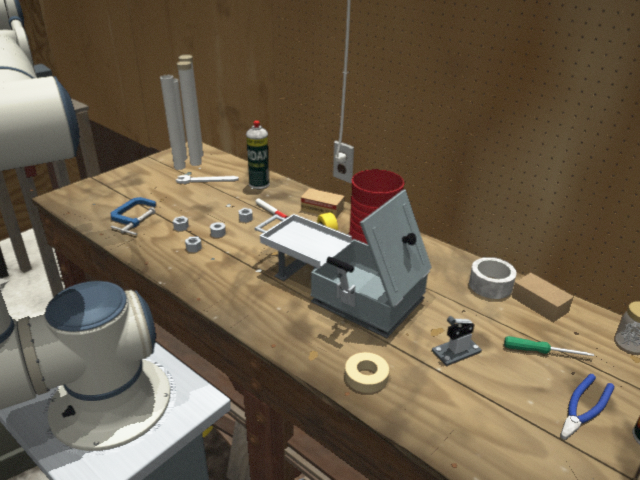

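View pics/side0.png

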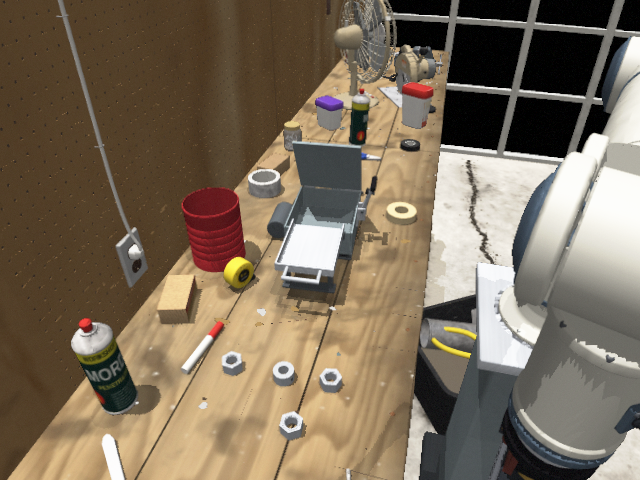

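The scene view shows four pieces at about (180,223), (193,243), (217,229) and (245,215). In the side view they are at (291,425), (330,379), (284,373) and (232,362). The tray is near (315,250) side, the lid is open, the clamp is up, and the switch is at scene (458,335).

```bash
python3 - <<'E'
from h import *
import pickle
c=pickle.load(open('side0.pkl','rb')); P=cloud(c)
hsv=cv2.cvtColor(c['img'],cv2.COLOR_RGB2HSV)
for u,v in [(232,362),(284,373),(330,379),(291,425)]:
    m=np.zeros((480,640),np.uint8); m[v-20:v+20,u-20:u+20]=1
    sel=(m>0)&(P[...,2]>.019)&(P[...,2]<.03)
    q=P[sel][:,:2].astype(np.float32); r=cv2.minAreaRect(q); (cx,cy),rad=cv2.minEnclosingCircle(q)
    lo=(hsv[...,1]<50)&(m>0); n,l,st,ce=cv2.connectedComponentsWithStats(lo.astype(np.uint8)); k=1+np.argmax(st[1:,4])
    print((u,v),sel.sum(),q.mean(0).round(4),'circ',round(cx,4),round(cy,4),round(rad,4), 'dep z',np.median(P[sel][:,2]).round(4),'mask',ce[k],st[k,4])
# tray
sel=(abs(P[...,2]-.089)<.004); sel[:200]=0;sel[:,:250]=0;sel[300:]=0;sel[:,370:]=0
q=P[sel].astype(np.float32); print('tray',sel.sum(),cv2.minAreaRect(q[:,:2]), q[:,2].mean())
# tub etc
s=pickle.load(open('scene0.pkl','rb'));Q=cloud(s)
for n,uv in dict(knob=(410,239),clampbar=(341,264),roller=(466,322),tubcornerF=(389,310),tubNear=(314,270),maskt=(367,372),tubright=(428,272)).items():
    print(n,Q[uv[1],uv[0]].round(4))
for n,k,im in(('sideb',c,(230,120,440,310)),('sceneb',s,(240,170,500,380))):
    a=im; cv2.imwrite(f'pics/{n}.png',cv2.resize(k['img'][a[1]:a[3],a[0]:a[2],::-1],None,fx=3,fy=3,interpolation=cv2.INTER_CUBIC)[:600,:800])
E
```

```text
(232, 362) 183 [0.6162 0.299 ] circ 0.6157 0.2979 0.0204 dep z 0.0224 mask [231.78624079 362.85012285] 407
(284, 373) 243 [0.5125 0.2967] circ 0.5128 0.2952 0.0205 dep z 0.0221 mask [283.21286031 373.17738359] 451
(330, 379) 210 [0.4229 0.2892] circ 0.4223 0.2882 0.0205 dep z 0.0223 mask [330.35632184 380.        ] 435
(291, 425) 272 [0.4667 0.3959] circ 0.4669 0.395 0.0204 dep z 0.0224 mask [290.98440546 425.17933723] 513Traceback (most recent call last):
  File "<stdin>", line 13, in <module>
cv2.error: OpenCV(4.12.0) /io/opencv/modules/imgproc/src/convhull.cpp:143: error: (-215:Assertion failed) total >= 0 && (depth == CV_32F || depth == CV_32S) in function 'convexHull'
```

```bash
python3 - <<'E'
from h import *
import pickle
c=pickle.load(open('side0.pkl','rb')); P=cloud(c)
for u,v in [(232,362),(284,373),(330,379),(291,425)]:
    m=np.zeros((480,640),bool); m[v-20:v+20,u-20:u+20]=1
    q=np.ascontiguousarray(P[m&(P[...,2]>.019)&(P[...,2]<.03)][:,:2].astype(np.float32)); print(cv2.minAreaRect(q))
sel=(abs(P[...,2]-.089)<.005); sel[:200]=0;sel[:,:250]=0;sel[300:]=0;sel[:,370:]=0
q=np.ascontiguousarray(P[sel].astype(np.float32)); print('tray',sel.sum(),cv2.minAreaRect(np.ascontiguousarray(q[:,:2])), q[:,2].mean())
s=pickle.load(open('scene0.pkl','rb'));Q=cloud(s)
for n,uv in dict(knob=(410,239),clampbar=(341,264),roller=(466,322),tubcornerF=(389,310),tubNear=(314,270),maskt=(367,372),tubright=(428,272)).items():
    print(n,Q[uv[1],uv[0]].round(4))
for n,k,a in(('sideb',c,(230,120,440,310)),('sceneb',s,(240,170,500,380))):
    cv2.imwrite(f'pics/{n}.png',cv2.resize(k['img'][a[1]:a[3],a[0]:a[2],::-1],None,fx=3,fy=3,interpolation=cv2.INTER_CUBIC)[:600,:800])
E
```

```text
((0.6164814233779907, 0.29808035492897034), (0.03431129828095436, 0.040353596210479736), 23.55455780029297)
((0.5126454830169678, 0.2960004508495331), (0.03754538297653198, 0.039145469665527344), 17.202733993530273)
((0.4226756691932678, 0.28876346349716187), (0.03591969609260559, 0.040162015706300735), 40.33426284790039)
((0.46659550070762634, 0.3954179584980011), (0.03660072758793831, 0.039450570940971375), 0.7979264259338379)
tray 2375 ((0.5290776491165161, -0.040007561445236206), (0.19101303815841675, 0.333410382270813), 4.4384870529174805) 0.08801389
knob [ 0.5682 -0.2567  0.1898]
clampbar [ 0.4259 -0.191   0.1712]
roller [ 0.5412 -0.4169  0.0781]
tubcornerF [ 0.475  -0.2806  0.0737]
tubNear [ 0.471  -0.0828  0.0801]
maskt [ 0.3694 -0.3092 -0.0007]
tubright [ 0.6281 -0.2768  0.0838]
```

View pics/sceneb.png

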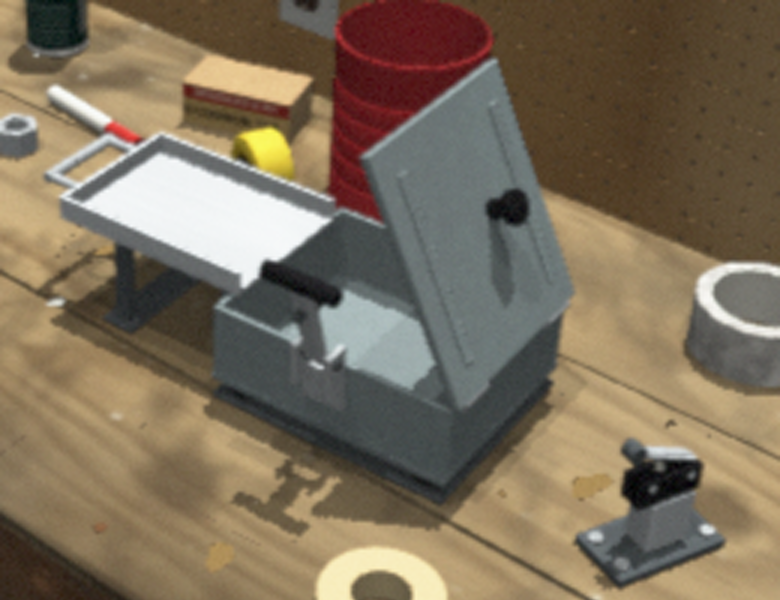

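View pics/sideb.png

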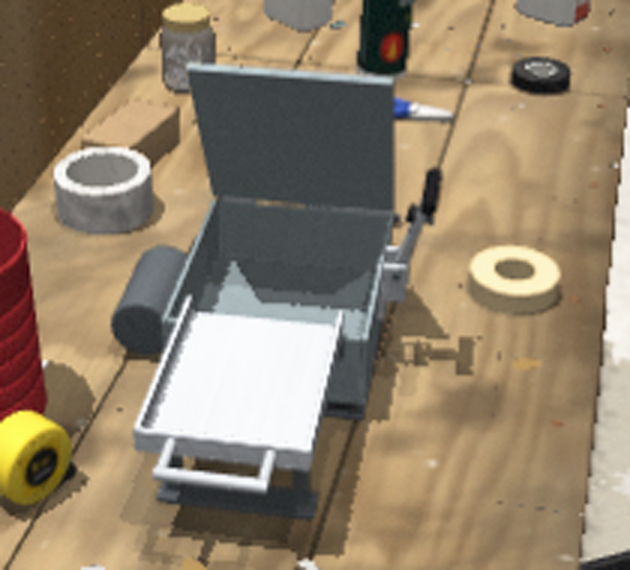

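The crops show: tray white floor and lifting bar (side full-frame (283,279)-(319,282)); tub near rim corners at scene (312,273) and (391,305); clamp bar centre at scene (341,264); roller at scene (451,319).

```bash
python3 - <<'E'
from h import *
import pickle
c=pickle.load(open('side0.pkl','rb')); P=cloud(c); s=pickle.load(open('scene0.pkl','rb'));Q=cloud(s)
f=lambda x:np.ascontiguousarray(x.astype(np.float32))
m=(c['img'].min(2)>185); m[:200]=0;m[300:]=0;m[:,:250]=0;m[:,360:]=0
n,l,st,ce=cv2.connectedComponentsWithStats(m.astype(np.uint8)); k=1+np.argmax(st[1:,4]); v,u=np.where(l==k)
print(st[k]); r=cv2.minAreaRect(f(onplane(c,np.c_[u,v],.089)[:,:2])); print('floor',r, cv2.boxPoints(r).round(4).tolist())
cs=lambda x,y:(x/3+240,y/3+170); cd=lambda x,y:(x/3+230,y/3+120)
g=lambda k,pts,z:print(onplane(k,pts,z).round(4).tolist())
print('bar top ends');g(c,[cd(160,474),cd(270,483)],.102)
print('near rim');g(s,[cs(215,308),cs(452,405)],.085)
print('switch: roller');g(s,[cs(632,445)],.1);print('foot');g(s,[cs(578,540),cs(622,583),cs(722,543)],.008)
sel=(Q[310:345,425:480]); mm=(sel[...,2]>.03); q=f(sel[mm]);print(mm.sum(),np.c_[np.where(mm)[1]+425,np.where(mm)[0]+310,(q*1000).astype(int)][::6].tolist())
# lid plane from scene
L=Q[210:260,385:400].reshape(-1,3);L=L[~np.isnan(L).any(1)];a=L-L.mean(0);print('lid n',np.linalg.svd(a)[2][2],L.mean(0))
cb=Q[255:270,325:355].reshape(-1,3);cb=cb[cb[:,2]>.13];print('clampbar',len(cb),cb.mean(0),cb.min(0),cb.max(0))
t=P.reshape(-1,3)
E
```

```text
[ 275  219   69   52 2258]
floor ((0.5433215498924255, -0.01515515148639679), (0.13055206835269928, 0.1803385615348816), 4.3272504806518555) [[0.4713999927043915, 0.0697999969124794], [0.48500001430511475, -0.10999999940395355], [0.6151999831199646, -0.10010000318288803], [0.6015999913215637, 0.07970000058412552]]
bar top ends
[[0.5607, 0.1341, 0.102], [0.4856, 0.1242, 0.102]]
near rim
[[0.455, -0.0899, 0.085], [0.4784, -0.2812, 0.085]]
switch: roller
[[0.506, -0.3996, 0.1]]
foot
[[0.4992, -0.3768, 0.008], [0.4836, -0.4192, 0.008], [0.5613, -0.4506, 0.008]]
587 [[432, 310, -309, -751, 822], [450, 317, 510, -395, 98], [451, 318, 509, -398, 98], [449, 319, 507, -396, 95], [455, 319, 513, -405, 96], [461, 319, 541, -405, 79], [467, 319, 555, -412, 73], [451, 320, 506, -400, 96], [457, 320, 524, -405, 87], [463, 320, 541, -410, 79], [469, 320, 558, -415, 71], [451, 321, 504, -401, 95], [457, 321, 520, -406, 88], [463, 321, 539, -411, 78], [469, 321, 553, -417, 72], [451, 322, 501, -403, 96], [457, 322, 518, -408, 87], [463, 322, 534, -413, 80], [469, 322, 551, -418, 72], [452, 323, 507, 
[... 1625 characters left out ...]
 45], [468, 337, 542, -426, 43], [452, 338, 513, -406, 48], [458, 338, 526, -412, 43], [464, 338, 533, -422, 45], [470, 338, 549, -428, 37], [456, 339, 522, -410, 42], [462, 339, 531, -419, 42], [468, 339, 545, -425, 35], [454, 340, 521, -407, 38], [460, 340, 527, -417, 40], [466, 340, 542, -423, 34], [454, 341, 525, -406, 32], [460, 341, 527, -417, 38], [466, 341, 543, -423, 31], [458, 342, 521, -416, 38], [466, 342, 539, -425, 32], [459, 343, 525, -417, 33], [456, 344, 521, -413, 31]]
lid n [ 0.52698215 -0.84146968  0.11924177] [ 0.54380558 -0.22816337  0.20016191]
clampbar 196 [ 0.41886175 -0.19267459  0.17579688] [-0.30969952 -0.75110188  0.15201264] [ 0.43779541 -0.15728201  0.82290015]
```

```bash
python3 -m pendant '[[[-37.5,-13.2,-3.8,0,0,-25,0],[-37.5,-13.2,-3.8,0,0,-25,0],[-37.5,-13.2,-3.8,0,0,-25,0],[-37.5,-13.2,-3.8,0,0,-25,0],[-37.5,-13.2,-3.8,0,0,-25,0],[-37.5,-13.2,-3.8,0,0,-25,0],[-37.5,-13.2,-3.8,0,0,-25,0],[-37.5,-13.2,-3.8,0,0,-25,0]]]' 30
python3 -m pendant '[[[0,0,0,0,0,0,0],[0,0,0,0,0,0,0],[0,0,0,0,0,0,0],[0,0,0,0,0,0,0]]]'
python3 - <<'E'
from h import *
import pickle
c=read_camera('wrist');save(c,'w1.png');pickle.dump(c,open('w1.pkl','wb'));s=status.sense();print(s['eef_pos'],s['orientation'],s['opening'])
print(proj(c,[[.6165,.298,.024],[.5126,.296,.024],[.4227,.2888,.024],[.4666,.3954,.024]]).round())
E
```

```text
time: 0.95
eef_pos: [0.4947, 0.3345, 0.2598]
orientation: [0.197, -3.135, 0.0]
wrist_force: [0.2, 0.9, 0.1]
opening: 0.0442
gripper_force: 0.0
time: 1.35
eef_pos: [0.4922, 0.3372, 0.2598]
orientation: [0.2, -3.135, -0.0]
wrist_force: [-1.1, -0.3, -0.1]
opening: 0.0438
gripper_force: 0.0
[0.49224255 0.33724098 0.25986091] [ 2.00663930e-01 -3.13506752e+00 -3.24635897e-04] 0.04377776954036179
[[270. 315.]
 [277. 227.]
 [279. 140.]
 [376. 196.]]
```

View pics/w1.png

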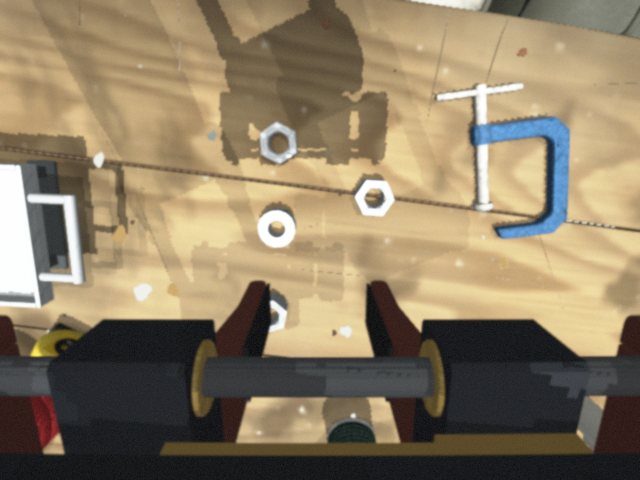

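The wrist view shows a nut at (279,143), a nut at (374,197), a collar at (277,229) and the far nut half hidden at (277,317). The tray bar is at (73,238). All positions agree with the side camera.

```bash
python3 - <<'E'
from h import *
import pickle
c=pickle.load(open('w1.pkl','rb'));P=cloud(c)
for u,v in [(279,143),(374,197),(277,229),(279,316)]:
    q=P[v-26:v+26,u-26:u+26].reshape(-1,3);q=q[(q[:,2]>.02)&(q[:,2]<.03)]
    x=np.ascontiguousarray(q[:,:2].astype(np.float32)); r=cv2.minAreaRect(x); ctr=np.array(r[0])
    h=cv2.convexHull(x)[:,0]; d=np.linspace(0,np.pi/3,61); 
    w=[np.mean([np.ptp(h@[np.cos(a+k*np.pi/3),np.sin(a+k*np.pi/3)]) for k in range(3)]) for a in d]
    print(len(q),ctr.round(4),np.array(r[1]).round(4),'flat normal deg',np.argmin(w),'w',min(w).round(4),max(w).round(4))
print('bar',onplane(c,[(69,199),(79,279)],.1).round(4).tolist(), P[240,73])
s=pickle.load(open('side0.pkl','rb')); print('marker',onplane(s,[(220,325),(185,371)],.01).round(3).tolist())
print('tape meas',onplane(s,[(238,288)],0).round(3))
for p in ([.4227,.2885,.15],[.5127,.2955,.15]): print(rel(p))
E
```

```text
774 [0.4251 0.2869] [0.0406 0.0358] flat normal deg 41 w 0.0361 0.0407
714 [0.4681 0.394 ] [0.036  0.0404] flat normal deg 3 w 0.0362 0.0407
824 [0.5144 0.2946] [0.039  0.0392] flat normal deg 35 w 0.0392 0.0398
286 [0.6165 0.3066] [0.0393 0.0189] flat normal deg 30 w 0.03 0.0328
bar [[0.494, 0.1212, 0.1], [0.5668, 0.1273, 0.1]] [0.52995903 0.12418801 0.10137629]
marker [[0.68, 0.211, 0.01], [0.696, 0.338, 0.01]]
tape meas [[ 0.693  0.085 -0.   ]]
[ 7.52 -3.95 10.99]
[-1.5  -4.4  10.99]
```

```bash
python3 -m pendant '[[[7.4,-4.1,11,0,0,0,-0.4],[7.4,-4.1,11,0,0,0,-0.4],[7.4,-4.1,11,0,0,0,-0.4],[7.4,-4.1,11,0,0,0,-0.4],[7.4,-4.1,16,0,0,0,-0.4],[7.4,-4.1,21,0,0,0,-0.4],[7.4,-4.1,24,0,0,0,-0.4],[7.4,-4.1,25.5,0,0,0,-0.4]]]' 30
python3 -m pendant '[[[0,0,0,0,0,0,-0.4],[0,0,0,0,0,0,1],[0,0,0,0,0,0,1],[0,0,0,0,0,0,1],[0,0,0,0,0,0,1],[0,0,0,0,0,0,1]]]'
```

```text
time: 2.2
eef_pos: [0.4247, 0.2868, 0.0034]
orientation: [0.199, -3.134, 0.001]
wrist_force: [-0.9, -0.6, 0.3]
opening: 0.0611
gripper_force: 0.0
time: 2.8
eef_pos: [0.4261, 0.2868, 0.0066]
orientation: [-0.197, 3.133, 0.003]
wrist_force: [-0.7, -0.6, 5.9]
opening: 0.0358
gripper_force: 29.9
```

```bash
python3 -m pendant '[[[0,0,-4,0,0,0,1],[0,0,-9,0,0,0,1],[0,0,-14,0,0,0,1],[0,0,-18,0,0,0,1],[0,0,-18,0,0,0,1]]]'
python3 -m pendant '[[[-0.6,-4.5,0,0,0,0,1],[-1.2,-9,0,0,0,0,1],[-1.8,-13.5,0,0,0,0,1],[-2.4,-18,0,0,0,0,1],[-3,-22.5,0,0,0,0,1],[-3.6,-27,0,0,0,0,1],[-4.2,-31,0,0,0,0,1],[-4.7,-33.6,0,0,0,0,1]]]'
python3 - <<'E'
from h import *
import pickle
c=read_camera('wrist');save(c,'w2.png');pickle.dump(c,open('w2.pkl','wb'));s=status.sense();print(s['eef_pos'],s['orientation'],s['opening'])
E
```

```text
time: 3.3
eef_pos: [0.4271, 0.2873, 0.1923]
orientation: [-0.196, 3.125, 0.008]
wrist_force: [-0.4, -0.1, -0.8]
opening: 0.0361
gripper_force: 29.8
time: 4.1
eef_pos: [0.5135, -0.0441, 0.1832]
orientation: [0.193, -3.134, 0.0]
wrist_force: [0.6, 1.0, -1.2]
opening: 0.0364
gripper_force: 29.8
[ 0.51413439 -0.04678436  0.18287071] [ 0.18996089 -3.13353134  0.00376702] 0.03622293986803986
```

View pics/w2.png

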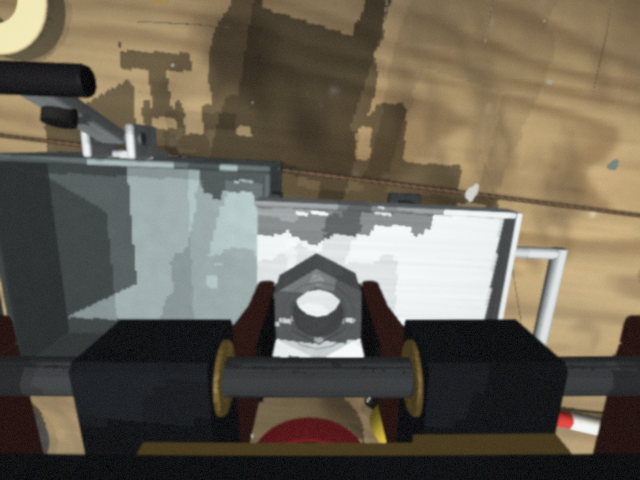

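The wrist view shows the nut held over the tray. The near tray wall runs (258,200) to (520,214), and the tub's near +y rim corner is at (281,162).

```bash
python3 - <<'E'
from h import *
import pickle
c=pickle.load(open('w2.pkl','rb'));P=cloud(c)
a=onplane(c,[(258,201),(520,214)],.105);b=onplane(c,[(281,163),(0,155)],.085);e=onplane(c,[(565,249)],.1)
print(a.round(4).tolist(),b.round(4).tolist(),e.round(4))
for k in (a,b):
    d=k[1]-k[0];print(np.degrees(np.arctan2(*d[:2][::-1])),np.linalg.norm(d))
print(P[212,400],P[162,250],P[260,440])
E
```

```text
[[0.483, -0.0867, 0.105], [0.4704, 0.0827, 0.105]] [[0.4585, -0.0762, 0.085], [0.4761, -0.2669, 0.085]] [[0.4905 0.1225 0.1   ]]
94.25867514790032 0.16986557515407166
-84.72244155172332 0.19150207940700695
[0.47858868 0.00454479 0.10639961] [ 0.46234499 -0.10251577  0.05291843] [0.51116261 0.04266613 0.09056789]
```

```bash
python3 -m pendant '[[[0,0.7,3,0,0,0,1],[0,0.7,6,0,0,0,1],[0,0.7,8,0,0,0,1],[0,0.7,8.6,0,0,0,1],[0,0.7,8.6,0,0,0,1]]]'
python3 -m pendant '[[[0,0,0,0,0,0,0.2],[0,0,0,0,0,0,-0.2],[0,0,0,0,0,0,-0.2],[0,0,0,0,0,0,-0.2],[0,0,-4,0,0,0,-0.2],[0,0,-9,0,0,0,-0.2],[0,0,-9,0,0,0,-0.4]]]'
python3 - <<'E'
from h import *
c=read_camera('side');P=cloud(c);s=status.sense();print(s['eef_pos'],s['orientation'])
m=(P[...,2]>.0185)&(P[...,2]<.03)&(P[...,1]>.22)&(P[...,1]<.5)&(P[...,0]>.35)&(P[...,0]<.665)
n,l,st,ce=cv2.connectedComponentsWithStats(m.astype(np.uint8))
for k in range(1,n):
    if st[k,4]>60: print(np.r_[cv2.minAreaRect(np.ascontiguousarray(P[l==k][:,:2].astype(np.float32)))[0]].round(4),st[k,4])
m=(P[...,2]>.108)&(P[...,2]<.118)&(P[...,1]>-.1)&(P[...,1]<.1)&(P[...,0]>.45)&(P[...,0]<.62);print('on tray',m.sum(),P[m].mean(0))
E
```

```text
time: 4.65
eef_pos: [0.5121, -0.0342, 0.0976]
orientation: [0.197, -3.133, -0.001]
wrist_force: [0.4, 0.0, -1.9]
opening: 0.0358
gripper_force: 29.9
time: 5.35
eef_pos: [0.5156, -0.0347, 0.1973]
orientation: [-0.196, 3.123, -0.004]
wrist_force: [0.5, -0.2, 0.2]
opening: 0.0575
gripper_force: 0.0
[ 0.5148032  -0.03464552  0.19375187] [-1.96537925e-01  3.12692135e+00 -2.66821734e-03]
[0.6164 0.2975] 190
[0.5128 0.2958] 254
[0.4666 0.3959] 280
on tray 110 [ 0.51013812 -0.03362448  0.1113384 ]
```

```bash
python3 -m pendant '[[[-0.6,4.6,0,0,0,0,-0.4],[-1.2,9.2,0,0,0,0,-0.4],[-1.8,13.8,0,0,0,0,-0.4],[-2.4,18.4,0,0,0,0,-0.4],[-3,23,0,0,0,0,-0.4],[-3.6,27.5,0,0,0,0,-0.4],[-4.1,32.7,0,0,0,0,-0.4],[-4.1,32.7,0,0,0,0,-0.4]]]'
python3 -m pendant '[[[0,0,3,0,0,0,-0.4],[0,0,8,0,0,0,-0.4],[0,0,8,0,0,0,-0.4],[0,0,8,0,0,0,-0.4]]]'
python3 -c "
from h import *
print(rel([.5133,.2955,.0035]))"
```

```text
time: 6.2
eef_pos: [0.5109, 0.3, 0.1864]
orientation: [0.206, -3.132, -0.001]
wrist_force: [-0.4, -1.2, -0.5]
opening: 0.0616
gripper_force: 0.0
time: 6.6
eef_pos: [0.5119, 0.2942, 0.1078]
orientation: [0.196, -3.132, 0.002]
wrist_force: [0.4, -0.4, 1.7]
opening: 0.0618
gripper_force: 0.0
[-0.19  0.13 10.43]
```

```bash
python3 -m pendant '[[[-0.2,0.1,4,0,0,0,-0.4],[-0.2,0.1,8,0,0,0,-0.4],[-0.2,0.1,10,0,0,0,-0.4],[-0.2,0.1,10.4,0,0,0,-0.4],[-0.2,0.1,10.4,0,0,0,1],[-0.2,0.1,10.4,0,0,0,1],[-0.2,0.1,10.4,0,0,0,1],[-0.2,0.1,10.4,0,0,0,1]]]' 30
python3 -m pendant '[[[0,0,0,0,0,0,1],[0,0,0,0,0,0,1],[0,0,-4,0,0,0,1],[0,0,-9,0,0,0,1],[0,0,-14,0,0,0,1],[0,0,-18,0,0,0,1],[0,0,-18,0,0,0,1]]]'
python3 -m pendant '[[[-0.2,-4.5,0,0,0,0,1],[-0.4,-9,0,0,0,0,1],[-0.6,-13.5,0,0,0,0,1],[-0.8,-18,0,0,0,0,1],[-1,-22.5,0,0,0,0,1],[-1.2,-27,0,0,0,0,1],[-1.5,-31,0,0,0,0,1],[-1.5,-33.5,0,0,0,0,1]]]'
python3 -m pendant '[[[0,0,0,0,0,0,1],[0,0,0,0,0,0,1]]]'
python3 -c "
from h import *
print(rel([.5714,-.0345,.0985]))"
```

```text
time: 7.4
eef_pos: [0.5161, 0.2969, 0.0077]
orientation: [-0.197, 3.131, 0.002]
wrist_force: [-0.7, -0.3, 6.5]
opening: 0.0393
gripper_force: 30.0
time: 8.1
eef_pos: [0.5168, 0.2977, 0.1938]
orientation: [-0.197, 3.123, 0.008]
wrist_force: [-0.4, 0.3, -0.6]
opening: 0.0391
gripper_force: 30.0
time: 8.9
eef_pos: [0.5711, -0.0369, 0.1837]
orientation: [0.193, -3.134, 0.001]
wrist_force: [0.4, 0.1, -0.7]
opening: 0.0394
gripper_force: 30.0
time: 9.1
eef_pos: [0.571, -0.0341, 0.184]
orientation: [0.195, -3.134, -0.001]
wrist_force: [0.6, -0.3, -2.1]
opening: 0.0396
gripper_force: 30.0
[-0.04 -0.05  8.55]
```

```bash
python3 -m pendant '[[[0,0,3,0,0,0,1],[0,0,6,0,0,0,1],[0,0,8,0,0,0,1],[0,0,8.6,0,0,0,1],[0,0,8.6,0,0,0,1],[0,0,8.6,0,0,0,0.2],[0,0,8.6,0,0,0,-0.3],[0,0,8.6,0,0,0,-0.3]]]'
python3 -m pendant '[[[0,0,0,0,0,0,-0.3],[0,0,-4,0,0,0,-0.3],[0,0,-9,0,0,0,-0.3],[0.5,4.5,-9,0,0,0,-0.4],[1,9,-9,0,0,0,-0.4],[1.6,14,-9,0,0,0,-0.4],[2.1,19,-9,0,0,0,-0.4]]]'
python3 -m pendant '[[[0.5,5,0,0,0,-6,-0.4],[1,10,0,0,0,-12,-0.4],[1.6,15,0,0,0,-18,-0.4],[2.1,20,0,0,0,-24,-0.4],[2.7,24.8,0,0,0,-26,-0.4],[2.7,24.8,0,0,0,-26,-0.4],[2.7,24.8,0,0,0,-26,-0.4]]]'
python3 - <<'E'
from h import *
c=read_camera('side');P=cloud(c);s=status.sense();print(s['eef_pos'],s['orientation'])
m=(P[...,2]>.0185)&(P[...,2]<.03)&(P[...,1]>.22)&(P[...,1]<.5)&(P[...,0]>.35)&(P[...,0]<.665)
n,l,st,ce=cv2.connectedComponentsWithStats(m.astype(np.uint8))
for k in range(1,n):
    if st[k,4]>60: print(np.r_[cv2.minAreaRect(np.ascontiguousarray(P[l==k][:,:2].astype(np.float32)))[0]].round(4),st[k,4])
m=(P[...,2]>.108)&(P[...,2]<.118)&(P[...,1]>-.1)&(P[...,1]<.1)&(P[...,0]>.49)&(P[...,0]<.595)
n,l,st,ce=cv2.connectedComponentsWithStats(m.astype(np.uint8))
for k in range(1,n):print('on tray',st[k,4],P[l==k].mean(0))
print(rel([.4670,.3952,.0035]))
E
```

```text
time: 9.9
eef_pos: [0.5719, -0.0339, 0.0999]
orientation: [-0.197, 3.134, -0.0]
wrist_force: [-0.6, 0.7, 0.5]
opening: 0.0521
gripper_force: 0.0
time: 10.6
eef_pos: [0.5264, 0.1526, 0.1894]
orientation: [-0.195, 3.134, 0.0]
wrist_force: [0.7, 0.4, -0.4]
opening: 0.0617
gripper_force: 0.0
time: 11.3
eef_pos: [0.4686, 0.3946, 0.1886]
orientation: [0.9, -3.01, 0.001]
wrist_force: [-0.7, -0.4, 0.2]
opening: 0.0612
gripper_force: 0.0
[0.4691621  0.39355286 0.18881961] [-8.97262894e-01  3.01072388e+00 -1.01906745e-03]
[0.6159 0.2986] 187
[0.4669 0.3951] 276
on tray 15 [ 0.55210661 -0.0370688   0.11157346]
on tray 115 [ 0.51062077 -0.03331868  0.11114291]
[ 0.09  0.27 18.53]
```

```bash
python3 -m pendant '[[[0.1,0.2,5,0,0,0,-0.4],[0.1,0.2,10,0,0,0,-0.4],[0.1,0.2,15,0,0,0,-0.4],[0.1,0.2,17.5,0,0,0,-0.4],[0.1,0.2,18.5,0,0,0,-0.4],[0.1,0.2,18.5,0,0,0,-0.4],[0.1,0.2,18.5,0,0,0,1],[0.1,0.2,18.5,0,0,0,1]]]' 30
python3 -m pendant '[[[0,0,0,0,0,0,1],[0,0,0,0,0,0,1],[0,0,0,0,0,0,1],[0,0,-4,0,0,0,1],[0,0,-9,0,0,0,1],[0,0,-14,0,0,0,1],[0,0,-18,0,0,0,1],[0,0,-18,0,0,0,1]]]'
python3 -m pendant '[[[2,-4,0,0,0,6,1],[4,-8,0,0,0,12,1],[6,-12,0,0,0,18,1],[8,-16,0,0,0,24,1],[10,-20,0,0,0,26,1],[12,-24,0,0,0,26,1],[14,-28,0,0,0,26,1],[16.2,-31.8,0,0,0,26,1]]]'
python3 -m pendant '[[[0,0,0,0,0,0,1],[0,0,0,0,0,0,1],[0,0,0,0,0,0,1]]]'
python3 -c "
from h import *
print(rel([.5066,.042,.0985]))"
```

```text
time: 12.15
eef_pos: [0.4685, 0.3953, 0.0061]
orientation: [-0.895, 3.008, 0.002]
wrist_force: [0.2, 0.5, 1.0]
opening: 0.0487
gripper_force: 0.0
time: 12.95
eef_pos: [0.4689, 0.3966, 0.1921]
orientation: [-0.894, 3.0, 0.007]
wrist_force: [0.0, 0.5, -0.3]
opening: 0.036
gripper_force: 30.0
time: 13.75
eef_pos: [0.5051, 0.0385, 0.1823]
orientation: [0.197, -3.134, -0.0]
wrist_force: [1.1, -0.0, -0.4]
opening: 0.0357
gripper_force: 30.0
time: 14.05
eef_pos: [0.5053, 0.0411, 0.183]
orientation: [0.198, -3.134, -0.001]
wrist_force: [0.9, 0.7, -0.5]
opening: 0.0359
gripper_force: 30.0
[-0.15  0.07  8.45]
```

```bash
python3 -m pendant '[[[0,0,3,0,0,0,1],[0,0,6,0,0,0,1],[0,0,8,0,0,0,1],[0,0,8.5,0,0,0,1],[0,0,8.5,0,0,0,1],[0,0,8.5,0,0,0,0.2],[0,0,8.5,0,0,0,-0.3],[0,0,8.5,0,0,0,-0.3]]]'
python3 -m pendant '[[[0,0,0,0,0,0,-0.3],[0,0,-4,0,0,0,-0.3],[0,0,-9,0,0,0,-0.3],[0,0,-9,0,0,0,-0.3]]]'
python3 -m pendant '[[[-2.3,4,0,0,0,5,-0.4],[-4.6,8,0,0,0,10,-0.4],[-7,12,0,0,0,14,-0.4],[-9.3,16,0,0,0,14,-0.4],[-11.6,20,0,0,0,14,-0.4],[-14.2,24,0,0,0,14,-0.4],[-14.2,24,0,0,0,14,-0.4],[-14.2,24,0,0,0,14,-0.4]]]'
python3 - <<'E'
from h import *
c=read_camera('side');P=cloud(c);s=status.sense();print(s['eef_pos'],s['orientation'])
m=(P[...,2]>.0185)&(P[...,2]<.03)&(P[...,1]>.22)&(P[...,1]<.5)&(P[...,0]>.35)&(P[...,0]<.665)
n,l,st,ce=cv2.connectedComponentsWithStats(m.astype(np.uint8))
for k in range(1,n):
    if st[k,4]>60: print(np.r_[cv2.minAreaRect(np.ascontiguousarray(P[l==k][:,:2].astype(np.float32)))[0]].round(4),st[k,4])
print(rel([.6162,.298,.0035])); save(c,'s2.png')
cv2.imwrite('pics/s2c.png',cv2.resize(c['img'][200:420,180:400,::-1],None,fx=2.5,fy=2.5))
E
```

```text
time: 14.85
eef_pos: [0.5064, 0.0403, 0.1004]
orientation: [-0.197, 3.133, -0.0]
wrist_force: [0.3, -0.7, 0.0]
opening: 0.0485
gripper_force: 0.0
time: 15.25
eef_pos: [0.5083, 0.0401, 0.1973]
orientation: [-0.196, 3.123, -0.001]
wrist_force: [1.0, 0.1, 1.1]
opening: 0.057
gripper_force: 0.0
time: 16.05
eef_pos: [0.6164, 0.2968, 0.1869]
orientation: [-0.184, -3.134, 0.002]
wrist_force: [0.4, -0.0, 0.3]
opening: 0.0616
gripper_force: 0.0
[0.6164196  0.29585429 0.18837002] [-1.86199805e-01 -3.13552537e+00  1.10161791e-03]
[0.6162 0.2986] 191
[ 0.04  0.22 18.49]
```

View pics/s2c.png

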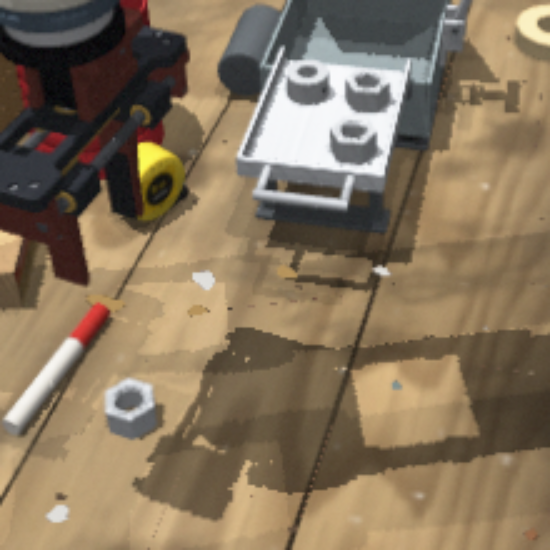

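The side crop shows three pieces sitting on the tray and the last nut at crop (131,407), next to the marker. I pick that one now.

```bash
python3 -m pendant '[[[0,0.2,5,0,0,0,-0.4],[0,0.2,10,0,0,0,-0.4],[0,0.2,15,0,0,0,-0.4],[0,0.2,17.5,0,0,0,-0.4],[0,0.2,18.5,0,0,0,-0.4],[0,0.2,18.5,0,0,0,-0.4],[0,0.2,18.5,0,0,0,1],[0,0.2,18.5,0,0,0,1]]]' 30
python3 -m pendant '[[[0,0,0,0,0,0,1],[0,0,0,0,0,0,1],[0,0,0,0,0,0,1],[0,0,-4,0,0,0,1],[0,0,-9,0,0,0,1],[0,0,-14,0,0,0,1],[0,0,-18,0,0,0,1],[0,0,-18,0,0,0,1]]]'
python3 -m pendant '[[[0.4,-4.3,0,0,0,-5,1],[0.7,-8.6,0,0,0,-10,1],[1.1,-13,0,0,0,-14,1],[1.5,-17,0,0,0,-14,1],[1.8,-21.5,0,0,0,-14,1],[2.2,-25.7,0,0,0,-14,1],[2.2,-25.7,0,0,0,-14,1],[2.2,-25.7,0,0,0,-14,1]]]'
python3 -c "
from h import *
print(rel([.5644,.0455,.0985]))"
```

```text
time: 16.9
eef_pos: [0.6184, 0.2985, 0.0075]
orientation: [0.187, 3.131, 0.004]
wrist_force: [-0.2, 0.6, 0.1]
opening: 0.0493
gripper_force: 0.0
time: 17.7
eef_pos: [0.6188, 0.2992, 0.1929]
orientation: [0.185, 3.124, 0.009]
wrist_force: [0.3, -0.3, 0.1]
opening: 0.0359
gripper_force: 30.0
time: 18.5
eef_pos: [0.564, 0.0449, 0.1828]
orientation: [0.194, -3.134, -0.001]
wrist_force: [0.2, -0.2, -1.2]
opening: 0.0358
gripper_force: 30.0
[-0.06  0.05  8.43]
```

```bash
python3 -m pendant '[[[0,0,3,0,0,0,1],[0,0,6,0,0,0,1],[0,0,8,0,0,0,1],[0,0,8.5,0,0,0,1],[0,0,8.5,0,0,0,1],[0,0,8.5,0,0,0,0.2],[0,0,8.5,0,0,0,-0.3],[0,0,8.5,0,0,0,-0.3]]]'
python3 -m pendant '[[[0,0,0,0,0,0,-0.3],[0,0,-4,0,0,0,-0.3],[0,0,-9,0,0,0,-0.3],[1,4,-9,0,0,2,0.32],[2.5,8.4,-9,0,0,2,0.32],[2.5,8.4,-9,0,0,2,0.32],[2.5,8.4,-9,0,0,2,0.32],[2.5,8.4,-9,0,0,2,0.32]]]'
python3 - <<'E'
from h import *
c=read_camera('wrist');save(c,'w3.png');P=cloud(c);s=status.sense();print(s['eef_pos'],s['orientation'],s['opening'])
m=(P[...,2]>.094)&(P[...,2]<.106)&(P[...,1]>.108)&(P[...,1]<.145)&(P[...,0]>.46)&(P[...,0]<.6)
print(m.sum(),cv2.minAreaRect(np.ascontiguousarray(P[m][:,:2].astype(np.float32))),P[m].mean(0))
for x in (.50,.51,.52,.53,.54,.55): q=P[m&(abs(P[...,0]-x)<.004)]; print(x,len(q),q[:,1].mean() if len(q) else 0)
E
```

```text
time: 19.3
eef_pos: [0.5652, 0.0456, 0.1004]
orientation: [-0.197, 3.133, -0.0]
wrist_force: [0.9, 0.4, 0.6]
opening: 0.0483
gripper_force: 0.0
time: 20.1
eef_pos: [0.5293, 0.125, 0.1888]
orientation: [-0.142, 3.138, -0.001]
wrist_force: [-0.6, 0.1, 0.0]
opening: 0.0301
gripper_force: 0.0
[0.52936837 0.12474675 0.18865431] [ 1.40517129e-01 -3.13825610e+00  6.74543046e-04] 0.029779201564338224
1909 ((0.5305377244949341, 0.11774035543203354), (0.08019692450761795, 0.021765395998954773), 2.034475803375244) [0.52977278 0.12092609 0.10143536]
0.5 220 0.11855864753235236
0.51 175 0.12108657557675209
0.52 157 0.12172802582322857
0.53 154 0.12255095273203252
0.54 155 0.12346360521608302
0.55 149 0.12435289062435304
```

View pics/w3.png

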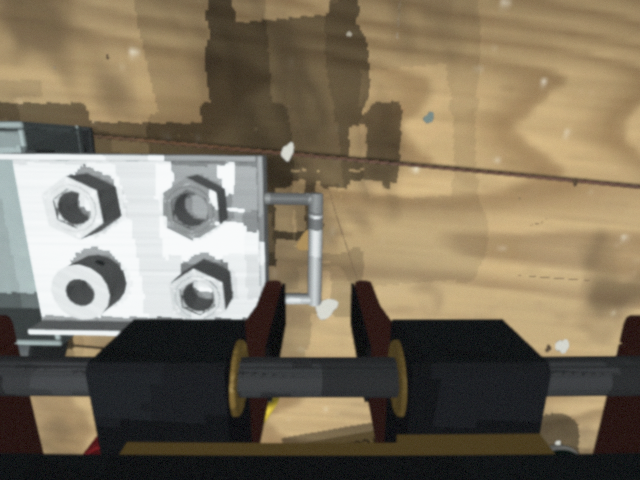

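The wrist view shows all four pieces well inside the tray. The bar is at (318,250) between the fingers; measured mid is (0.5305, 0.1225), yaw 5°.

```bash
python3 -m pendant '[[[-0.1,-0.2,4,0,0,0,0.32],[-0.1,-0.2,8,0,0,0,0.32],[-0.1,-0.2,10,0,0,0,0.32],[-0.1,-0.2,10.4,0,0,0,0.32],[-0.1,-0.2,10.4,0,0,0,0.32],[-0.1,-0.2,10.4,0,0,0,1],[-0.1,-0.2,10.4,0,0,0,1],[-0.1,-0.2,10.4,0,0,0,1]]]' 40
python3 -m pendant '[[[0,0,0,0,0,0,1],[0,0,0,0,0,0,1],[0,0,0,0,0,0,1]]]'
```

```text
time: 20.95
eef_pos: [0.5312, 0.1231, 0.0865]
orientation: [-0.141, 3.136, -0.002]
wrist_force: [1.2, -8.2, 3.6]
opening: 0.0096
gripper_force: 20.7
time: 21.25
eef_pos: [0.5312, 0.123, 0.0865]
orientation: [-0.141, 3.135, -0.002]
wrist_force: [0.1, -4.6, 7.1]
opening: 0.009
gripper_force: 40.0
```

```bash
python3 -m pendant '[[[0,-0.15,-2,0,0,0,1],[0,-0.55,-4.1,0,0,0,1],[0,-1.1,-6.1,0,0,0,1],[0,-1.9,-8,0,0,0,1],[0,-2.9,-9.9,0,0,0,1],[0,-4.1,-11.6,0,0,0,1],[0,-4.1,-11.6,0,0,0,1],[0,-4.1,-11.6,0,0,0,1]]]'
python3 -m pendant '[[[0,-0.9,-0.9,0,0,0,1],[0,-1.8,-1.8,0,0,0,1],[0,-2.8,-3.1,0,0,0,1],[0,-3.8,-3.9,0,0,0,1],[0,-3.8,-3.9,0,0,0,1],[0,-3.8,-3.9,0,0,0,1],[0,-3.8,-3.9,0,0,0,1],[0,-3.8,-3.9,0,0,0,1]]]'
python3 -m pendant '[[[0,0,0,0,0,0,1],[0,0,0,0,0,0,1],[0,0,0,0,0,0,1],[0,0,0,0,0,0,1],[0,0,0,0,0,0,1],[0,0,0,0,0,0,1]]]'
python3 - <<'E'
from h import *
c=read_camera('scene');d=read_camera('side')
a=c['img'][150:350,230:450];b=d['img'][100:300,220:440]
cv2.imwrite('pics/tip.png',cv2.resize(np.hstack([a,b])[:,:,::-1],None,fx=1.8,fy=1.8))
E
```

```text
time: 22.05
eef_pos: [0.5337, 0.085, 0.201]
orientation: [-0.145, 3.138, 0.006]
wrist_force: [-0.7, 7.8, 2.6]
opening: 0.0092
gripper_force: 40.0
time: 22.85
eef_pos: [0.5368, 0.0485, 0.2415]
orientation: [-0.148, 3.137, 0.008]
wrist_force: [-4.4, 9.4, 9.8]
opening: 0.0088
gripper_force: 40.0
time: 23.45
eef_pos: [0.5368, 0.0486, 0.2415]
orientation: [-0.148, 3.137, 0.008]
wrist_force: [-5.1, 9.2, 10.6]
opening: 0.0089
gripper_force: 40.0
```

View pics/tip.png

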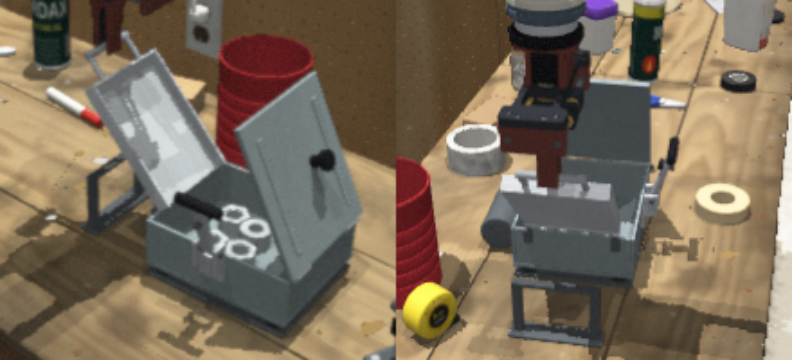

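The picture shows the tray tipped and empty, with all four pieces in the tub. I lower the tray along the same arc.

```bash
python3 -m pendant '[[[0,1,0.8,0,0,0,1],[0,2,2.1,0,0,0,1],[0,2.9,3,0,0,0,1],[0,3.8,3.9,0,0,0,1],[0,5,5.6,0,0,0,1],[0,6,7.5,0,0,0,1],[0,6.8,9.4,0,0,0,1],[0,6.8,9.4,0,0,0,1]]]'
python3 -m pendant '[[[0,0.3,1,0,0,0,1],[0,0.6,2,0,0,0,1],[0,0.95,4.1,0,0,0,1],[0,1.05,5.1,0,0,0,1],[0,1.1,5.8,0,0,0,1],[0,1.1,6.1,0,0,0,1],[0,1.1,6.1,0,0,0,1]]]'
python3 -m pendant '[[[0,0,0,0,0,0,0.7],[0,0,0,0,0,0,0.32],[0,0,0,0,0,0,0.32],[0,0,0,0,0,0,0.32]]]'
python3 -c "
from h import *
c=read_camera('scene');P=cloud(c)
q=P[185:225,280:345].reshape(-1,3);q=q[(abs(q[:,0]-.54)<.05)&(abs(q[:,1])<.075)];print(len(q),[q[abs(q[:,1]-y)<.01][:,2].mean() for y in(-.06,-.03,0,.03,.06)])
"
```

```text
time: 24.35
eef_pos: [0.5317, 0.1139, 0.1419]
orientation: [-0.144, 3.138, -0.0]
wrist_force: [4.8, 0.4, -0.8]
opening: 0.009
gripper_force: 40.0
time: 25.05
eef_pos: [0.5312, 0.1231, 0.0892]
orientation: [-0.141, 3.134, -0.002]
wrist_force: [-5.2, -5.5, 20.9]
opening: 0.0092
gripper_force: 40.0
time: 25.45
eef_pos: [0.5295, 0.124, 0.0836]
orientation: [0.143, -3.136, -0.0]
wrist_force: [0.4, -0.2, 0.2]
opening: 0.0294
gripper_force: 0.0
481 [np.float64(nan), np.float64(nan), np.float64(nan), np.float64(0.19551506796228135), np.float64(0.1959557026436213)]<string>:4: RuntimeWarning: Mean of empty slice.
  ret = ret.dtype.type(ret / rcount)
```

```bash
python3 -m pendant '[[[0,0,-4,0,0,0,0.32],[0,0,-9,0,0,0,0.32],[0,0,-14,0,0,0,1],[0,0,-19,0,0,0,1],[0,0,-23,0,0,0,1],[0,0,-23,0,0,0,1],[0,0,-23,0,0,0,1]]]'
python3 - <<'E'
from h import *
c=read_camera('scene');P=cloud(c)
yh=np.array([-.088,.996]);xh=np.array([.996,.088]);C=np.array([.5569,-.1763])
q=P.reshape(-1,3);r=q[:,:2]-C;X=r@xh;Y=r@yh;Z=q[:,2]
m=(abs(X)<.08)&(Y>-.11)&(Y<.02)&(Z>.13)&(Z<.29)&~((abs(X-.02)<.03)&(abs((Z-.08))<0))
A=np.polyfit(Z[m],Y[m],1)
for _ in range(4):
    e=Y-np.polyval(A,Z); mm=m&(abs(e)<.008); A=np.polyfit(Z[mm],Y[mm],1)
a=np.arctan2(1,A[0]);print(mm.sum(),'lid angle',a,'y at .085',np.polyval(A,.085),'top z',Z[mm].max(),'X range',X[mm].min(),X[mm].max())
m=(abs(X)<.06)&(Y>.1)&(Y<.25)&(Z>.07)&(Z<.12)
for y in(.11,.14,.17,.2,.23): print(y,np.median(Z[m&(abs(Y-y)<.01)]))
m=(X<-.06)&(X>-.2)&(abs(Y)<.05)&(Z>.12)&(Z<.2);print('clampbar',m.sum(),X[m].mean(),Y[m].min(),Y[m].max(),Z[m].mean(),Z[m].max())
s=status.sense();print(s['eef_pos'],s['orientation'])
for aa in (a,):
  for dst in(.15,):
    f=lambda Xc,Yc,z:np.r_[C+Xc*xh+Yc*yh,z]
    print(rel(f(.035,-.1+dst*np.cos(a)-.008*np.sin(a)-.05,.30)))
E
```

```text
time: 26.2
eef_pos: [0.5306, 0.124, 0.3153]
orientation: [-0.142, 3.137, 0.0]
wrist_force: [-0.7, -0.6, -0.9]
opening: 0.0003
gripper_force: 0.0
2981 lid angle 1.1010845268579987 y at .085 -0.10826250695918167 top z 0.256252653483386 X range -0.07999945052540501 0.07956131487335805
0.11 0.08695776943771505
0.14 0.08675661387753697
0.17 0.08689957436492618
0.2 0.08652496261898301
0.23 0.08668420815297562
clampbar 332 -0.1256591265758968 -0.049926850357340465 0.03180422866563667 0.16162121544994631 0.19979843643512962
[0.53020965 0.12387279 0.31345774] [ 1.42392637e-01 -3.13672220e+00  2.02123807e-04]
[ -3.42 -39.07   1.34]
```

```bash
python3 -m pendant '[[[-0.5,-5,0,0,0,0,1],[-1,-10,0,0,0,0,1],[-1.5,-15,0,0,0,0,1],[-2,-20,0,0,0,0,1],[-2.5,-25,0,0,0,0,1],[-3,-30,0,0,0,0,1],[-3.4,-35,0,0,0,0,1],[-3.4,-39,0,0,0,0,1]]]'
python3 -m pendant '[[[0,0,0,0,0,0,1],[0,0,0,0,0,0,1],[0,0,0,0,0,0,1]]]'
cat >> h.py <<'E'
yh=np.array([-.088,.996]);xh=np.array([.996,.088]);C=np.array([.5569,-.1763])
def T(X,Y,z): return np.r_[C+X*xh+Y*yh,z]
E
python3 -c "
from h import *
for p in ((-.089,.222),(-.0525,.222),(-.0265,.2075),(-.0039,.1877),(.0143,.1639),(.0274,.137),(.0336,.1153),(.0365,.093)): print(rel(T(.035,*p)))"
```

```text
time: 27.05
eef_pos: [0.599, -0.264, 0.3108]
orientation: [0.141, -3.133, -0.004]
wrist_force: [0.8, 0.0, -0.0]
opening: 0.0006
gripper_force: 0.0
time: 27.35
eef_pos: [0.5993, -0.2603, 0.3137]
orientation: [0.144, -3.137, -0.002]
wrist_force: [-1.2, 0.0, -0.4]
opening: 0.0003
gripper_force: 0.0
[-0.03 -0.17  9.17]
[-0.04  3.48  9.17]
[-0.05  6.07 10.63]
[-0.06  8.33 12.61]
[-0.08 10.15 14.99]
[-0.08 11.45 17.68]
[-0.09 12.07 19.85]
[-0.09 12.35 22.09]
```

```bash
python3 -m pendant '[[[0,-0.2,4,0,0,0,1],[0,-0.2,8,0,0,0,1],[0,-0.2,9.2,0,0,0,1],[0,1,9.2,0,0,0,1],[0,2,9.2,0,0,0,1],[0,3,9.2,0,0,0,1],[0,3.5,9.2,0,0,0,1]]]'
python3 -m pendant '[[[0,1.3,0.7,0,0,0,1],[0,2.6,1.5,0,0,0,1],[0,3.8,2.4,0,0,0,1],[0,4.8,3.4,0,0,0,1],[0,5.8,4.6,0,0,0,1],[0,6.6,5.8,0,0,0,1],[0,7.3,7.1,0,0,0,1],[0,7.9,8.5,0,0,0,1]]]'
python3 -m pendant '[[[0,0.4,1.1,0,0,0,1],[0,0.7,2.2,0,0,0,1],[0,0.9,3.2,0,0,0,1],[0,0.9,3.8,0,0,0,1],[0,0.9,3.8,0,0,0,1]]]'
python3 -c "
from h import *
print(rel(T(.035,.0365,.093)))"
```

```text
time: 28.05
eef_pos: [0.597, -0.2253, 0.2258]
orientation: [-0.144, 3.134, -0.003]
wrist_force: [0.4, -0.6, 1.0]
opening: 0.0003
gripper_force: 0.0
time: 28.85
eef_pos: [0.5892, -0.1475, 0.1372]
orientation: [-0.143, 3.138, -0.0]
wrist_force: [0.7, -0.5, 0.6]
opening: 0.0004
gripper_force: 0.5
time: 29.35
eef_pos: [0.5876, -0.139, 0.0984]
orientation: [0.142, -3.136, -0.001]
wrist_force: [-0.2, 0.8, -0.1]
opening: 0.0005
gripper_force: 0.0
[-0.11  0.2   0.54]
```

```bash
python3 -m pendant '[[[0,0,0.2,0,0,0,1],[0,0,0.4,0,0,0,1],[0,0,0.6,0,0,0,1],[0,0,0.6,0,0,0,1]]]'
python3 -m pendant '[[[0,0,0.2,0,0,0,1],[0,0,0.4,0,0,0,1],[0,0,0.4,0,0,0,1],[0,0,0.4,0,0,0,1]]]'
```

```text
time: 29.75
eef_pos: [0.5884, -0.1391, 0.094]
orientation: [-0.142, 3.138, -0.0]
wrist_force: [-0.0, 0.2, 0.9]
opening: 0.001
gripper_force: 0.0
time: 30.15
eef_pos: [0.5885, -0.1392, 0.0937]
orientation: [-0.142, 3.136, -0.002]
wrist_force: [-6.7, 1.5, 14.8]
opening: 0.0005
gripper_force: 7.2
```

```bash
python3 -m pendant '[[[0,0,-4,0,0,0,1],[0,0,-9,0,0,0,1],[0,0,-14,0,0,0,1],[0,0,-16,0,0,0,1],[0,0,-16,0,0,0,1]]]'
python3 - <<'E'
from h import *
c=read_camera('scene');P=cloud(c);q=P.reshape(-1,3);r=q[:,:2]-C;X=r@xh;Y=r@yh;Z=q[:,2]
g=c['img'].reshape(-1,3).max(1)
m=(g<60)&(X<-.04)&(X>-.18)&(abs(Y)<.06)&(Z>.1)&(Z<.2)
print('bar',m.sum(),np.percentile(X[m],[5,50,95]),np.percentile(Y[m],[2,50,98]),np.percentile(Z[m],[5,50,95]))
for y in(-.08,-.04,0,.04,.08):
  k=(abs(X-.06)<.02)&(abs(Y-y)<.01)&(Z>.05)&(Z<.13);print('lid z',y,np.median(Z[k]))
s=status.sense();print(s['eef_pos'])
print(status.sense()['orientation'])
save(c,'sc3.png')
cv2.imwrite('pics/sc3c.png',cv2.resize(c['img'][190:360,270:490,::-1],None,fx=3,fy=3))
E
```

```text
time: 30.65
eef_pos: [0.5895, -0.1394, 0.255]
orientation: [-0.142, 3.13, -0.004]
wrist_force: [0.6, 0.6, -1.1]
opening: 0.0007
gripper_force: 0.0
bar 204 [-0.13583833 -0.13197676 -0.12616928] [-0.02922913 -0.00110796  0.02916491] [0.14350005 0.16989065 0.17434674]
lid z -0.08 0.09135571837819334
lid z -0.04 0.09120182763734153
lid z 0 0.09146415172813471
lid z 0.04 0.0910329782082433
lid z 0.08 0.09109447080175181
[ 0.58886971 -0.13924786  0.25151865]
[-1.42074067e-01  3.13492698e+00 -1.99858437e-03]
```

View pics/sc3c.png

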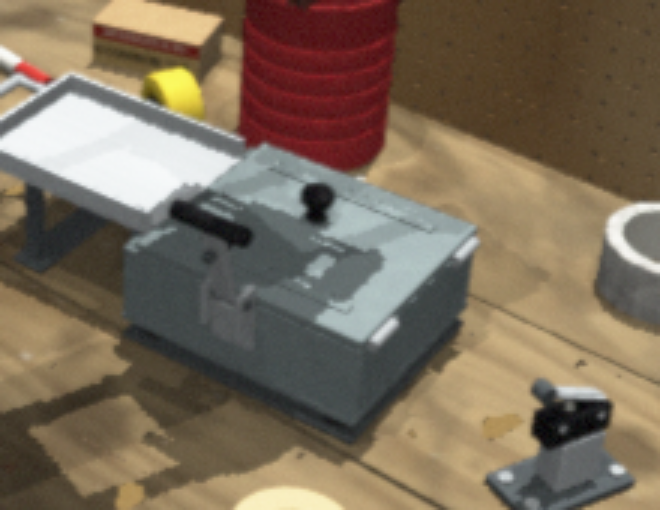

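The lid is flat shut (z about 0.091 throughout) and the clamp bar is still up at crop (211,222).

```bash
python3 -m pendant '[[[5,-1,0,0,0,0,1],[10,-2,0,0,0,0,1],[15,-3,0,0,0,0,1],[20,-3.4,0,0,0,0,1],[20,-3.4,0,0,0,0,1],[20,-3.4,5,0,0,0,1],[20,-3.4,9.5,0,0,0,1],[20,-3.4,9.5,0,0,0,1]]]'
python3 -c "
from h import *
s=status.sense();print(s['eef_pos'])
for p in ((-.144,.155),(-.117,.160),(-.0957,.162),(-.0739,.158),(-.0607,.1535),(-.045,.145),(-.034,.131),(-.026,.1165),(-.022,.101)): print(rel(T(p[0],0,p[1])))"
```

```text
time: 31.5
eef_pos: [0.3881, -0.1884, 0.1444]
orientation: [0.142, -3.124, -0.015]
wrist_force: [-0.6, 0.2, -0.0]
opening: 0.0005
gripper_force: 0.0
[ 0.38811109 -0.18838006  0.14438157]
[-2.51 -0.28 -1.1 ]
[-5.2  -0.28 -1.64]
[-7.32 -0.28 -1.87]
[-9.51 -0.29 -1.5 ]
[-10.84  -0.3   -1.07]
[-12.42  -0.31  -0.24]
[-13.54  -0.33   1.14]
[-14.36  -0.35   2.58]
[-14.78  -0.36   4.13]
```

```bash
python3 -m pendant '[[[0,0,0,0,0,0,1],[0,0,0,0,0,0,1]]]'
python3 -c "
from h import *
for p in ((-.144,.155),(-.117,.160),(-.0957,.162),(-.0739,.158),(-.0607,.1535),(-.045,.145),(-.034,.131),(-.026,.1165),(-.022,.101)): print(rel(T(p[0],0,p[1])))"
```

```text
time: 31.7
eef_pos: [0.3935, -0.1915, 0.1575]
orientation: [-0.143, 3.135, -0.003]
wrist_force: [-0.6, 0.4, 1.0]
opening: 0.0008
gripper_force: 0.0
[-2.02  0.07  0.26]
[-4.72  0.06 -0.24]
[-6.85  0.05 -0.43]
[-9.03  0.05 -0.02]
[-10.34   0.04   0.43]
[-11.91   0.04   1.28]
[-13.01   0.04   2.69]
[-13.8    0.04   4.14]
[-14.2    0.04   5.69]
```

```bash
python3 -m pendant '[[[-2,0,0.2,0,0,0,1],[-3.4,0,0,0,0,0,1],[-4.7,0,-0.2,0,0,0,1],[-5.8,0,-0.3,0,0,0,1],[-6.9,0,-0.4,0,0,0,1],[-8,0,-0.2,0,0,0,1],[-9,0,0,0,0,0,1],[-9,0,0,0,0,0,1]]]'
python3 -m pendant '[[[-1.3,0,0.4,0,0,0,1],[-2.9,0,1.3,0,0,0,1],[-3.5,0,2,0,0,0,1],[-4,0,2.7,0,0,0,1],[-4.8,0,4.1,0,0,0,1],[-5.2,0,5,0,0,0,1],[-5.2,0,5.5,0,0,0,1],[-5.2,0,5.5,0,0,0,1]]]'
python3 -m pendant '[[[0,0,0.2,0,0,0,1],[0,0,0.4,0,0,0,1],[0,0,0.4,0,0,0,1]]]'
```

```text
time: 32.5
eef_pos: [0.4827, -0.1825, 0.1541]
orientation: [0.143, -3.138, -0.001]
wrist_force: [0.2, 0.7, -0.6]
opening: 0.0005
gripper_force: 0.0
time: 33.3
eef_pos: [0.5338, -0.1779, 0.1009]
orientation: [-0.143, 3.137, 0.0]
wrist_force: [-1.6, 0.8, 5.2]
opening: 0.0004
gripper_force: 2.8
time: 33.6
eef_pos: [0.5341, -0.178, 0.1002]
orientation: [-0.143, 3.135, -0.002]
wrist_force: [-6.0, 3.7, 19.8]
opening: 0.0003
gripper_force: 9.5
```

```bash
python3 -m pendant '[[[0,0,-4,0,0,0,1],[0,0,-9,0,0,0,1],[0,0,-12,0,0,0,1],[0,0,-12,0,0,0,1],[0,0,-12,0,0,0,1]]]'
python3 - <<'E'
from h import *
c=read_camera('scene');P=cloud(c);q=P.reshape(-1,3);r=q[:,:2]-C;X=r@xh;Y=r@yh;Z=q[:,2]
g=c['img'].reshape(-1,3).max(1)
m=(g<60)&(X<-.0)&(X>-.18)&(abs(Y)<.045)&(Z>.09)&(Z<.12)
print('bar',m.sum(),np.percentile(X[m],[5,50,95]),np.percentile(Y[m],[2,50,98]),np.percentile(Z[m],[5,50,95]))
m=(q[:,0]>.47)&(q[:,0]<.59)&(q[:,1]>-.45)&(q[:,1]<-.36)&(Z>.085)&(Z<.115)
print('roller',m.sum(),q[m].mean(0),q[m].min(0),q[m].max(0)); k=m&(Z>.094);print(k.sum(),q[k].mean(0),q[k].min(0),q[k].max(0))
s=status.sense();print(s['eef_pos'])
cv2.imwrite('pics/sc4c.png',np.hstack([cv2.resize(c['img'][230:310,300:400,::-1],None,fx=4,fy=4),cv2.resize(c['img'][300:380,420:520,::-1],None,fx=4,fy=4)]))
E
```

```text
time: 34.1
eef_pos: [0.5337, -0.1782, 0.216]
orientation: [-0.142, 3.137, -0.001]
wrist_force: [0.3, -0.2, -0.8]
opening: 0.0005
gripper_force: 0.0
bar 102 [-0.10786672 -0.03075787 -0.02590423] [-0.0281382   0.00030894  0.02842339] [0.09200845 0.09631992 0.09995514]
roller 70 [ 0.51094716 -0.40128394  0.09288385] [ 0.50209138 -0.4098633   0.08500352] [ 0.52758856 -0.39136507  0.1012355 ]
34 [ 0.50872869 -0.39964906  0.09686855] [ 0.50209138 -0.40626626  0.09404414] [ 0.51757668 -0.39246404  0.1012355 ]
[ 0.5332351  -0.17803656  0.21442272]
```

View pics/sc4c.png

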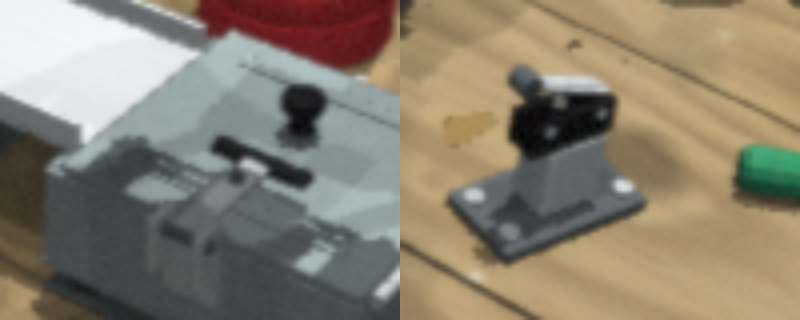

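The clamp is down across the lid (left crop). The roller is in the right crop at (523,78). Next is the switch.

```bash
python3 -m pendant '[[[1,-5,0,0,0,0,1],[2,-10,0,0,0,0,1],[3,-15,0,0,0,0,1],[4.4,-19,0,0,0,0,1],[4.4,-21.7,0,0,0,0,1],[4.4,-21.7,4,0,0,0,1],[4.4,-21.7,8,0,0,0,1],[4.4,-21.7,9.5,0,0,0,1]]]'
python3 -m pendant '[[[0,0,0,0,0,0,1],[0,0,0,0,0,0,1],[0,0,0,0,0,0,1]]]'
python3 -c "
from h import *
print(rel([.5095,-.398,.1]))"
```

```text
time: 34.95
eef_pos: [0.5067, -0.3965, 0.1126]
orientation: [0.141, -3.13, -0.013]
wrist_force: [0.0, -0.0, -0.5]
opening: 0.0009
gripper_force: 0.0
time: 35.25
eef_pos: [0.5103, -0.3987, 0.1236]
orientation: [-0.143, 3.135, -0.004]
wrist_force: [-0.2, -0.5, 0.3]
opening: 0.0006
gripper_force: 0.0
[0.08 0.09 2.36]
```

```bash
python3 -m pendant '[[[0,0,0.3,0,0,0,1],[0,0,0.6,0,0,0,1],[0,0,0.9,0,0,0,1],[0,0,1.2,0,0,0,1],[0,0,1.5,0,0,0,1],[0,0,1.8,0,0,0,1],[0,0,2,0,0,0,1],[0,0,2,0,0,0,1]]]'
python3 -m pendant '[[[0,0,0.1,0,0,0,1],[0,0,0.2,0,0,0,1],[0,0,0.3,0,0,0,1],[0,0,0.4,0,0,0,1],[0,0,0.5,0,0,0,1],[0,0,0.5,0,0,0,1]]]'
python3 -m pendant '[[[0,0,0.1,0,0,0,1],[0,0,0.2,0,0,0,1],[0,0,0.2,0,0,0,1],[0,0,0.2,0,0,0,1]]]'
```

```text
time: 36.05
eef_pos: [0.5092, -0.3981, 0.1005]
orientation: [0.142, -3.138, -0.001]
wrist_force: [0.1, 0.4, 1.7]
opening: 0.0003
gripper_force: 0.5
time: 36.65
eef_pos: [0.5092, -0.3983, 0.0958]
orientation: [0.142, -3.138, 0.0]
wrist_force: [-1.9, 0.7, 3.6]
opening: 0.0006
gripper_force: 1.5
time: 37.05
eef_pos: [0.5094, -0.3983, 0.0939]
orientation: [-0.142, 3.138, -0.0]
wrist_force: [-2.4, 0.3, 4.0]
opening: 0.0003
gripper_force: 1.6
```

```bash
python3 -m pendant '[[[0,0,0.1,0,0,0,1],[0,0,0.2,0,0,0,1],[0,0,0.3,0,0,0,1],[0,0,0.4,0,0,0,1],[0,0,0.45,0,0,0,1],[0,0,0.45,0,0,0,1],[0,0,0.45,0,0,0,1],[0,0,0.45,0,0,0,1]]]'
python3 -m pendant '[[[0,0,0,0,0,0,1],[0,0,0,0,0,0,1],[0,0,0,0,0,0,1],[0,0,0,0,0,0,1],[0,0,0,0,0,0,1],[0,0,0,0,0,0,1]]]'
python3 - <<'E'
from h import *
c=read_camera('scene');P=cloud(c);q=P.reshape(-1,3);Z=q[:,2]
cv2.imwrite('pics/sw.png',cv2.resize(c['img'][290:370,420:500,::-1],None,fx=6,fy=6))
E
```

```text
time: 37.85
eef_pos: [0.5094, -0.3982, 0.0894]
orientation: [-0.142, 3.138, -0.0]
wrist_force: [-2.3, 0.3, 4.1]
opening: 0.0004
gripper_force: 2.1
time: 38.45
eef_pos: [0.5094, -0.3982, 0.0893]
orientation: [-0.142, 3.138, -0.0]
wrist_force: [-2.3, 1.1, 5.6]
opening: 0.0008
gripper_force: 2.1
```

View pics/sw.png

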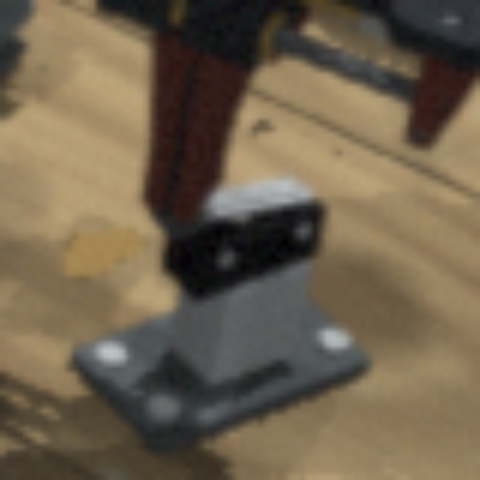

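The fingertips press the roller about 10.7 mm down, past the 8 mm click and well short of 17.5 mm. Now I release it.

```bash
python3 -m pendant '[[[0,0,-1,0,0,0,1],[0,0,-3,0,0,0,1],[0,0,-7,0,0,0,1],[0,0,-12,0,0,0,1],[0,0,-16,0,0,0,1],[0,0,-16,0,0,0,1],[0,0,-16,0,0,0,1],[0,0,-16,0,0,0,1]]]'
python3 - <<'E'
from h import *
c=read_camera('scene');P=cloud(c);q=P.reshape(-1,3);r=q[:,:2]-C;X=r@xh;Y=r@yh;Z=q[:,2]
m=(q[:,0]>.47)&(q[:,0]<.59)&(q[:,1]>-.45)&(q[:,1]<-.36)&(Z>.085)&(Z<.115);print('roller top',Z[m].max(),m.sum())
for y in(-.08,0,.08,.14,.2): k=(abs(X-.045)<.015)&(abs(Y-y)<.01)&(Z>.05)&(Z<.13);print(y,np.median(Z[k]))
g=c['img'].reshape(-1,3).max(1);m=(g<60)&(X<0)&(X>-.06)&(abs(Y)<.045)&(Z>.085)&(Z<.12);print('bar',m.sum(),np.percentile(Z[m],[5,95]))
d=read_camera('side');D=cloud(d).reshape(-1,3);m=(D[:,2]>.0185)&(D[:,2]<.03)&(D[:,1]>.22)&(D[:,1]<.5)&(D[:,0]>.35)&(D[:,0]<.665);print('left on bench',m.sum())
print(env.finish_job())
E
```

```text
time: 39.3
eef_pos: [0.5093, -0.3979, 0.2473]
orientation: [0.143, -3.137, -0.003]
wrist_force: [-1.4, 0.3, -0.4]
opening: 0.0005
gripper_force: 0.0
roller top 0.09987501593849735 75
-0.08 0.09167574690511826
0 0.09162845717760493
0.08 0.0907154900023357
0.14 0.08814657065479492
0.2 0.08758932780414813
bar 77 [0.09326447 0.10062729]
left on bench 0
the job is handed in; nothing more can be done
None
```

The job is done and handed in at about 39 s on the robot's clock: all four pieces are in the tub, the tray is level, the lid is shut and the clamp is down on it; the roller was then pressed about 11 mm (it clicks at 8 mm, though I saw no click signal), held and let go.

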